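Snap a vial adapter home and lift the vial by it

TASK

Take the white vial adapter out of the steel tray and press it straight down onto the one vial in the blue rack that has no orange flip-off cap (bare silver crimp, grey stopper) until its claws click under the rim, and keep pressing firmly for a good second after the click so that it is fully home. Then lift the vial out of the rack by its adapter alone and finish still holding it so, upright and still, with the bottom of the vial at least 12 cm above the desk; leave the other vials and everything else where they are.

Things in the scene. Friction and masses are not known exactly. Their poses are not given: they have to be found in the camera images.
- adapter: Vial adapter, 36 g, loose, standing skirt down in the steel tray. Origin: centre of the skirt's lower edge, z up its axis; round, so yaw does not matter. Clear skirt 36 mm across with four blue claws inside, under a white deck 36 mm across whose top is 18 mm up; white grip collar 26 mm across from 18 to 38 mm up; clear port 9 mm across above it to 47 mm.
- adapter_grip (a point): On the adapter's axis, middle of the ribbed grip collar, 28 mm above the adapter's origin. Grip the collar from above; finger ends may rest on the deck.
- adapter_seat (a point): On the adapter's axis, underside of its deck, 15.8 mm above its origin. Meets vial_top when fully home. The claws centre it if within about 1.5 mm; the push rises to 5 to 9 N, stays near 5 N for 5 mm down the rim, drops to nothing at the click, 1 to 2 mm before home, then rises steeply; 10 to 15 N is firm. Once clicked, the adapter carries the vial when lifted.
- claw0 (a joint): How far the first of the adapter's four sprung claws is pushed outward, m: 0 at rest or clicked under the rim, 0.001 to 0.002 while it rides on the rim.
- claw1 (a joint): The second claw, likewise.
- claw2 (a joint): The third claw, likewise.
- claw3 (a joint): The fourth claw, likewise.
- vial: Glass vial to be fitted, loose in one of the rack's pockets: silver crimp and grey stopper bare on top, blue stripe on its label. 30 mm across, 58 mm high, 32 to 63 g. Origin: centre of its bottom, z up. Head 19 (top) to 21 mm across, 7.5 mm high, neck below it 16 mm across, 8 mm long. In the rack its bottom is 8 mm and its top 66 mm above the desk, 32 mm above the rack.
- vial_top (a point): Centre of the vial's top (stopper), 58 mm above its origin.
- rack: Blue plastic rack, fixed to the desk, 130 x 130 x 34 mm, with four round pockets 31 mm across and 26 mm deep, 62 mm apart in a square. Origin: centre of its underside, x and y along its sides.
- capped_a: One of three like vials in the rack that still wear an orange flip-off cap 22 mm across (62 mm high in all). Origin: centre of its bottom. Must stay in place.
- capped_b: Another capped vial, likewise.
- capped_c: Another capped vial, likewise.
- tray: Flat steel tray, fixed, 160 x 220 mm, walls 18 mm high and 3 mm thick, floor 3 mm thick. Origin: centre of its underside.
- syringe: Capped syringe, 110 mm long, 30 mm across its flange and 16 mm high, lying along one end of the tray. Origin: under its middle. Bystander.
- flip_cap: The blue flip-off cap already taken from the vial: disc 22 mm across, 4 mm thick, on the pad. Origin: centre of its underside. Bystander.
- marker: Black marker pen with a pink cap, 12 x 120 x 14 mm, lying along y. Bystander.
- gel_bottle: Pump bottle of hand gel, 64 mm across, 171 mm high, standing on the desk beyond. Origin: centre of its base. Bystander.
- mouse: Black computer mouse, 100 x 60 x 30 mm, on the desk to the robot's left. Bystander.
Not all that is in view belongs to the job. Leave any pink look-alike of the adapter alone.

How it is judged:
By the outcome, as a careful person would: the job done as asked, in the order asked, and still so for the second after the job is handed in, while the arm keeps its last pose, push and grip.
It also fails if it takes over 48 s, if anything falls off the work surface, if the arm or the gripper's body presses on something with over 40 N, if the wrist force passes 120 N, or if a joint passes its speed limit or range.

ROBOT

A 6-joint arm with a two-finger parallel gripper is mounted at the origin on the work surface. World frame = base frame: x ahead of the robot, y to its left, z up, the work surface at z = 0. Lengths are in m, angles in rad, forces in N, time in s.
With the tool pointing down it reaches from about 0.3 to 0.875 m from the base axis. Payload 6.4 kg.
Tool frame: the origin (TCP) lies midway between the tips of the shut fingers; the grasp point (between the pads) lies 19 mm behind it (ctrl.pinch_z is the distance from the TCP to the grasp point, in m); z points along the fingers, y is the line along which they close (so a half turn about z gives the same grasp; the last joint's range is limited). The gripper opens to 85 mm and grips with 20 to 120 N. Pads are 22 mm wide; open, the fingers measure 114 mm over their backs; the gripper's body (76 mm by 85 mm) begins 54 mm behind the grasp point. The pads swing forward as they close: fully open they stand 13 mm farther back than shut.
Start: joints at [-1.444, 0.181, 1.607, -0, 1.354, -0.206], TCP at [0.188, -0.543, 0.231] pointing down, gripper open.
Joint ranges: [-2.99, 2.99], [-0.89, 2.07], [0.3, 2.58], [-1.14, 4.28], [0, 2.63], [-3.12, 3.12]. Speed limits (rad/s): [2.57, 2.57, 3.01, 3.14, 3.14, 3.14].

INTERFACE

Orientations are given as a unit quaternion [w, x, y, z].
In Python, from bench import ctrl gives the robot as it stands.
- The arm moves only by the tool apply_moves, never from a script. Its argument "moves" is a list of rows, each an object with "jaw": the opening, from 0 (shut) to 1 (fully open); "offset": the shift along the tool's x, y, z in mm, a list of three; "rot": the turn, a rotation vector about the tool's x, y, z in degrees, a list of three. In form: [{"jaw": jaw, "offset": [dx, dy, dz], "rot": [ax, ay, az]}, ...]. A call has exactly 5 rows; each row shifts and turns the commanded pose from where the row before left it, along the tool's axes as they then stand; what a row does not reach is not made up. A row lasts 1/8 s, in which the tool goes at most 62.5 mm and 10.7 degrees, less where a joint would pass 70% of its speed; a pose out of reach is approached as far as the arm can. A call is refused whole if a number of a shift passes 62.5 or a number of a turn 10.7, either way. A call with a gripper value outside its range is refused whole. The fingers move at their own pace and stop on an object; the grip force is fixed at half the most. Time passes only in rows, so rows that do not move let the fingers close, or fill a call up. It gives the time, the measured TCP pose, the force, the opening and the grip force at its end, in the units of the state.
- ctrl.get_obs(): the state, without advancing time (a new reading comes with each control period).
- ctrl.camera(name): name is "scene" or "top"; returns (picture, depth): 384x512x3 uint8, red, green, blue; 384x512 float32, m along the optical axis (not along the pixel's ray), 0 where there is no reading.
- ctrl.camera_params(name): a dict with "K" (3x3 intrinsics, pixels), "dist" ([k1, k2, p1, p2, k3] as OpenCV has them; the pictures are not rectified), "cam_to_world" (4x4, takes a point from camera to world coordinates). Camera axes: x right, y down, z forward; pixel columns grow to the right and rows downward; lengths in m; the calibration is good to about 2 mm. A picture is of the moment at which its call begins. camera_params takes no time and is no camera call.
- ctrl.hand_in(): hands the job in; it is judged then, once.
Trained networks look in the newest picture that a camera, given by its name, has taken for a name from the list of things; names that differ only in an ending like _2 or _b are one class to them, and where a whole thing is asked for, a point or a joint stands for the part that bears it (a point fixed in the world has none). Each returns a list of dicts, best first, with "score" (0 to 1); they miss things now and then, are a little off and sometimes report something else, mostly with a low value. They report only what shows in the picture. A call takes as long as a camera call. They do not tell look-alikes from the thing itself.
- ctrl.outline_of(camera, target): "region" (384x512 bool, what is visible of it) and "position" ([column, row] in pixels, amid what is visible of it).
The state is a dict: "time_s": time; "q": joint angles; "dq": joint speeds; "joint_efforts": joint torques, N m; "eef_pos": TCP position; "eef_rot": TCP orientation; "wrist_force": force on the tool from outside, world axes, zero at the start; "torque": the same for the moment, N m; "opening": opening from 0.0 (shut) to 1.0 (fully open); "grasp_force": force on a finger pad.
Only numpy, scipy, OpenCV 4.12 (cv2) and the standard library are available. Lean on these libraries where they do the work, as an engineer would, in place of code of your own. Each camera call takes 0.05 s, during which the arm holds its last target. There are 200 camera calls.

## Working session

There is one attempt and no reset: what is moved stays moved. The work goes in short steps, Python scripts to look and compute and a tool call to move; the robot and the scene stay as the last step left them, time stands still between calls to the robot, and variables do not carry over. Pictures are saved under pics/ and viewed, at most 10 in all, crops included, and the job is handed in when it is done.

Besides the shell and the picture viewer there is one more tool, called after "Emit:" as name(argument=value, ...), one argument or row to a line, values as JSON. apply_moves: Moves the arm, as the interface text tells. Its arguments: {"type":"object","properties":{"moves":{"type":"array"}},"required":["moves"]}

```bash
mkdir -p pics; cat > h.py <<'E'
import numpy as np, cv2
from bench import ctrl
from scipy.spatial.transform import Rotation as R
def shot(n):
    im,d=ctrl.camera(n); return im,d,ctrl.camera_params(n)
def world(p,d,uv):
    "pixels Nx2 with depths -> world"
    uv=np.atleast_2d(np.float64(uv)); K=np.float64(p['K'])
    n=cv2.undistortPoints(uv[:,None],K,np.float64(p['dist']))[:,0]
    c=np.c_[n,np.ones(len(n))]*np.asarray(d).reshape(-1,1)
    T=np.array(p['cam_to_world']); return c@T[:3,:3].T+T[:3,3]
def cloud(d,p,reg):
    v,u=np.where(reg&(d>0)); return world(p,d[v,u],np.c_[u,v])
def rayz(p,uv,z):
    T=np.array(p['cam_to_world']); a=world(p,np.ones(len(np.atleast_2d(uv))),uv)-T[:3,3]
    return T[:3,3]+a*((z-T[2,3])/a[:,2:])
E
python3 - <<'E'
from h import *
ims=[]
o=ctrl.get_obs();print(o['eef_pos'],o['eef_rot'],o['opening'])
for n in ('top','scene'):
    im,d,p=shot(n); cv2.imwrite(f'pics/{n}0.png',im[:,:,::-1])
    print(n,np.round(p['cam_to_world'],2).tolist(),p['K'][0][0])
    for t in ('adapter','vial','capped_a','rack','tray'):
        for r in ctrl.outline_of(n,t)[:5]:
            c=cloud(d,p,r['region'])
            print(t,round(r['score'],2),np.round(r['position']),r['region'].sum(),np.round(np.median(c,0),3) if len(c) else 0, np.round(np.percentile(c[:,2],97),3) if len(c) else 0)
E
```

```text
[ 0.18780367 -0.54288466  0.23039032] [-8.60512455e-04  9.86183954e-01  1.65651645e-01  2.98588489e-05] 0.9980449001013869
top [[0.05, -0.98, 0.21, 0.24], [-1.0, -0.05, 0.02, 0.09], [-0.01, -0.21, -0.98, 1.5], [0.0, 0.0, 0.0, 1.0]] 497.9001610007514
adapter 0.65 [219. 198.] 101 [0.528 0.201 0.039] 0.054
adapter 0.5 [217. 232.] 120 [0.433 0.211 0.033] 0.048
vial 0.47 [346. 216.] 88 [ 0.494 -0.177  0.051] 0.071
capped_a 0.48 [374. 228.] 81 [ 0.459 -0.256  0.05 ] 0.076
capped_a 0.46 [367. 209.] 68 [ 0.517 -0.235  0.064] 0.074
rack 0.8 [361. 220.] 1565 [ 0.476 -0.216  0.034] 0.041
tray 0.62 [217. 187.] 3559 [0.568 0.213 0.004] 0.02
scene [[0.76, 0.49, -0.43, 1.06], [0.65, -0.59, 0.48, -0.49], [-0.01, -0.64, -0.77, 1.03], [0.0, 0.0, 0.0, 1.0]] 465.5262594797626
adapter 0.71 [255. 169.] 158 [0.44  0.206 0.02 ] 0.046
adapter 0.64 [280. 184.] 142 [0.538 0.193 0.027] 0.049
vial 0.45 [170. 262.] 149 [ 0.503 -0.186  0.048] 0.068
capped_a 0.59 [137. 274.] 193 [ 0.468 -0.264  0.048] 0.071
capped_a 0.52 [156. 281.] 181 [ 0.525 -0.243  0.048] 0.071
capped_a 0.46 [149. 256.] 164 [ 0.446 -0.208  0.048] 0.071
rack 0.67 [154. 275.] 2282 [ 0.494 -0.229  0.033] 0.037
rack 0.3 [290. 193.] 3384 [0.569 0.204 0.003] 0.018
tray 0.85 [290. 196.] 3331 [0.569 0.205 0.003] 0.018
```

View pics/top0.png

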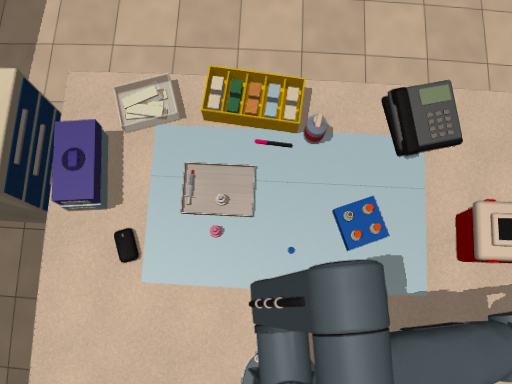

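View pics/scene0.png

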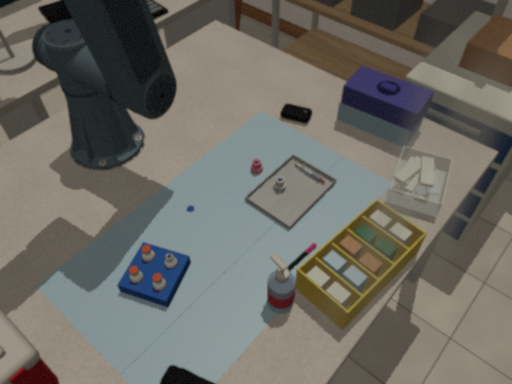

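White adapter candidates: the white one in the tray at top (221,199) / scene (280,184), and the pink look-alike at top (216,231) / scene (256,167), which I reject. The bare vial is at top (348,215) / scene (171,261), and the other three heads are orange. I'll check this in one crop.

```bash
cat >> h.py <<'E'
VIAL=[(15,0,42.5),(8,42.5,50.5),(10.5,50.5,54),(9.5,54,58)]   # r,z0,z1 mm
ADAP=[(18,0,18),(13,18,38),(4.5,38,47)]
def sil(p,model,x,y,z,zmin=-1,S=8):
    "centroid of model silhouette in px (upright solid of cylinders)"
    a=np.linspace(0,2*np.pi,60); T=np.linalg.inv(np.array(p['cam_to_world'])); m=None
    for r,z0,z1 in model:
        P=np.concatenate([np.c_[x+r/1e3*np.cos(a),y+r/1e3*np.sin(a),0*a+max(z+h/1e3,zmin)] for h in (z0,z1)])
        q=cv2.projectPoints(P,cv2.Rodrigues(T[:3,:3])[0],T[:3,3],np.float64(p['K']),np.float64(p['dist']))[0][:,0]
        if m is None: o=np.floor(q.mean(0))-40; m=np.zeros((80*S,80*S),np.uint8)
        cv2.fillConvexPoly(m,cv2.convexHull(np.int32(np.round((q-o+.5)*S))),1)
    v,u=np.where(m); return np.array([u.mean(),v.mean()])/S-.5+o+.5/S, m.sum()/S/S
def locate(p,reg,model,z,x0,zmin=-1):
    from scipy.optimize import least_squares
    v,u=np.where(reg); c=np.array([u.mean(),v.mean()])
    s=least_squares(lambda q:sil(p,model,q[0],q[1],z,zmin)[0]-c,x0,diff_step=.005,x_scale=.1)
    return s.x,len(u),sil(p,model,*s.x,z,zmin)[1]
E
python3 - <<'E'
from h import *
tiles=[]
for n in ('top','scene'):
    im,d,p=shot(n)
    for t,mod,z,x0,zm in (('adapter',ADAP,.003,(.531,.195),-1),('vial',VIAL,.008,(.498,-.18),.034),('capped_a',[(15,0,42.5),(8,42.5,50.5),(11,50.5,62)],.008,0,.034)):
        for r in ctrl.outline_of(n,t):
            g=r['region']; q=cloud(d,p,g)
            if len(q)<30: continue
            m=np.median(q,0)[:2]
            x,a,b=locate(p,g,mod,z,m,zm)
            print(n,t,round(r['score'],2),np.round(r['position']),np.round(x,4),a,round(b))
    for t in ('adapter','vial'):
        pass
    for c in (((221,199),(348,215)) if n=='top' else ((280,184),(160,268))):
        k=im[c[1]-24:c[1]+24,c[0]-32:c[0]+32,::-1]; tiles.append(cv2.resize(k,(400,300),interpolation=cv2.INTER_CUBIC))
cv2.imwrite('pics/crop1.png',np.vstack([np.hstack(tiles[:2]),np.hstack(tiles[2:])]))
E
```

```text
top adapter 0.5 [216. 231.] [0.4364 0.2126] 115 124
top capped_a 0.64 [356. 236.] [ 0.4393 -0.2029] 101 96
scene adapter 0.7 [253. 170.] [0.4354 0.2117] 168 167
scene adapter 0.66 [282. 182.] [0.5318 0.2016] 147 176
scene vial 0.64 [171. 261.] [ 0.4995 -0.1841] 150 163
scene capped_a 0.69 [148. 256.] [ 0.4405 -0.2053] 168 178
scene capped_a 0.67 [132. 274.] [ 0.4628 -0.2624] 193 189
scene capped_a 0.43 [157. 283.] [ 0.5185 -0.2397] 162 190
```

View pics/crop1.png

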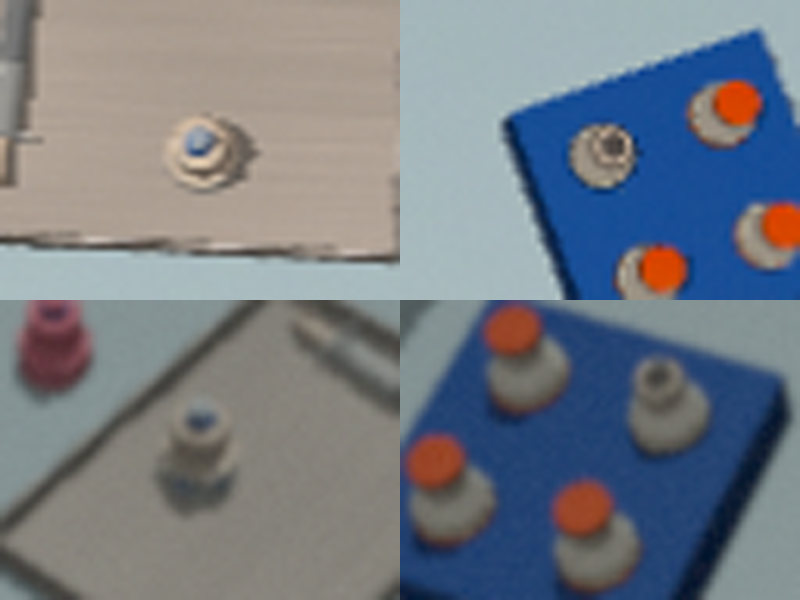

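The crop confirms the white adapter in the tray and the bare silver/grey vial at the rack's upper-left corner in the top view. I'm approaching now.

Emit:
apply_moves(
  moves=[
    {"jaw": 1,"offset": [38,-39,0],"rot": [0,0,0]},
    {"jaw": 1,"offset": [38,-39,0],"rot": [0,0,0]},
    {"jaw": 1,"offset": [38,-39,0],"rot": [0,0,0]},
    {"jaw": 1,"offset": [38,-39,0],"rot": [0,0,0]},
    {"jaw": 1,"offset": [38,-39,0],"rot": [0,0,0]},
  ],
)

```text
time_s: 1.62
eef_pos: [0.3043, -0.2956, 0.2315]
eef_rot: [0.0, 0.986, 0.165, 0.0]
wrist_force: [0.4, -0.0, -0.2]
opening: 1.003
grasp_force: 0.0
```

```bash
python3 - <<'E'
from h import *
_,_,pt=shot('top');_,_,ps=shot('scene')
print('top deck disc @z21',rayz(pt,[[220.8,198.8]],.021))
# scene crop: offset (248,160); collar top/port ; deck ellipse
f=lambda x,y:[248+x/6.25-.5,160+(y-300)/6.25-.5]
print('scene port mid @z45',rayz(ps,[f(202,412)],.045),'deck @21',rayz(ps,[f(199,462)],.021))
E
```

```text
top deck disc @z21 [[0.53277848 0.20319385 0.021     ]]
scene port mid @z45 [[0.53107279 0.20347837 0.045     ]] deck @21 [[0.53624803 0.19594924 0.021     ]]
```

Emit:
apply_moves(
  moves=[
    {"jaw": 1,"offset": [38,-40,0],"rot": [0,0,0]},
    {"jaw": 1,"offset": [38,-40,0],"rot": [0,0,0]},
    {"jaw": 1,"offset": [38,-40,0],"rot": [0,0,0]},
    {"jaw": 1,"offset": [38,-40,0],"rot": [0,0,0]},
    {"jaw": 1,"offset": [38,-40,0],"rot": [0,0,0]},
  ],
)

```text
time_s: 2.35
eef_pos: [0.4189, -0.045, 0.2318]
eef_rot: [0.001, 0.986, 0.165, 0.001]
wrist_force: [1.2, 0.2, 0.6]
opening: 0.994
grasp_force: 0.0
```

Emit:
apply_moves(
  moves=[
    {"jaw": 0.75,"offset": [38,-40,20],"rot": [0,0,0]},
    {"jaw": 0.75,"offset": [38,-40,20],"rot": [0,0,0]},
    {"jaw": 0.75,"offset": [38,-40,20],"rot": [0,0,0]},
    {"jaw": 0.75,"offset": [38,-40,20],"rot": [0,0,0]},
    {"jaw": 0.75,"offset": [0,0,20],"rot": [0,0,0]},
  ],
)

```text
time_s: 2.98
eef_pos: [0.5108, 0.1576, 0.1305]
eef_rot: [-0.0, 0.986, 0.168, 0.001]
wrist_force: [-0.3, -0.3, -0.4]
opening: 0.746
grasp_force: 0.0
```

Emit:
apply_moves(
  moves=[
    {"jaw": 0.6,"offset": [17,-18,10],"rot": [0,0,0]},
    {"jaw": 0.6,"offset": [17,-17,20],"rot": [0,0,0]},
    {"jaw": 0.6,"offset": [0,0,20],"rot": [0,0,0]},
    {"jaw": 0.6,"offset": [0,0,0],"rot": [0,0,0]},
    {"jaw": 0.6,"offset": [0,0,0],"rot": [0,0,0]},
  ],
)

```text
time_s: 3.6
eef_pos: [0.5307, 0.1986, 0.0819]
eef_rot: [0.0, 0.986, 0.165, 0.0]
wrist_force: [0.2, -0.5, 0.9]
opening: 0.603
grasp_force: 0.0
```

```bash
python3 - <<'E'
from h import *
t=[]
for n,c in (('scene',(280,180)),('top',(222,196))):
    im,d,p=shot(n)
    k=im[c[1]-24:c[1]+24,c[0]-32:c[0]+32,::-1]; t.append(cv2.resize(k,(400,300),interpolation=cv2.INTER_CUBIC))
    for r in ctrl.outline_of(n,'adapter'):
        print(n,np.round(r['position']),r['score'],r['region'].sum())
cv2.imwrite('pics/crop2.png',np.hstack(t))
print(ctrl.get_obs()['eef_pos'],ctrl.get_obs()['time_s'])
E
```

```text
scene [280. 184.] 0.65 168
scene [255. 168.] 0.5 173
[0.53079115 0.19891234 0.08232624] 3.8
```

View pics/crop2.png

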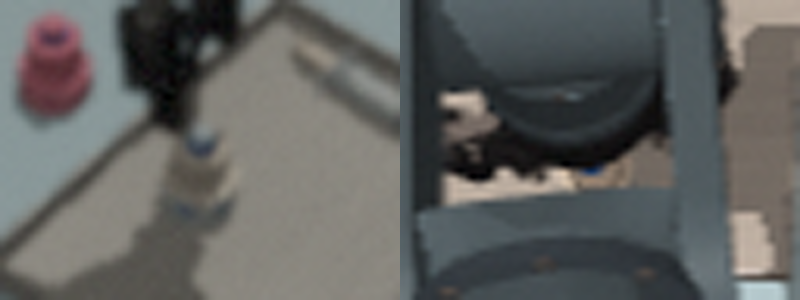

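The left crop (scene) shows both fingers above the adapter, which is at about (280,184). The top view is blocked by the arm. I'll shift a few mm and descend.

Emit:
apply_moves(
  moves=[
    {"jaw": 0.6,"offset": [2,-3,10],"rot": [0,0,0]},
    {"jaw": 0.6,"offset": [0,0,15],"rot": [0,0,0]},
    {"jaw": 0.6,"offset": [0,0,15],"rot": [0,0,0]},
    {"jaw": 0.6,"offset": [0,0,8],"rot": [0,0,0]},
    {"jaw": 0.6,"offset": [0,0,0],"rot": [0,0,0]},
  ],
)

```text
time_s: 4.42
eef_pos: [0.5301, 0.2024, 0.0321]
eef_rot: [-0.0, 0.986, 0.166, -0.001]
wrist_force: [0.5, -1.0, 0.3]
opening: 0.594
grasp_force: 0.0
```

```bash
python3 - <<'E'
from h import *
im,d,p=shot('scene'); c=(280,180)
k=im[c[1]-24:c[1]+24,c[0]-32:c[0]+32,::-1]; cv2.imwrite('pics/crop3.png',cv2.resize(k,(640,480),interpolation=cv2.INTER_CUBIC))
E
```

```text
(no output)
```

View pics/crop3.png

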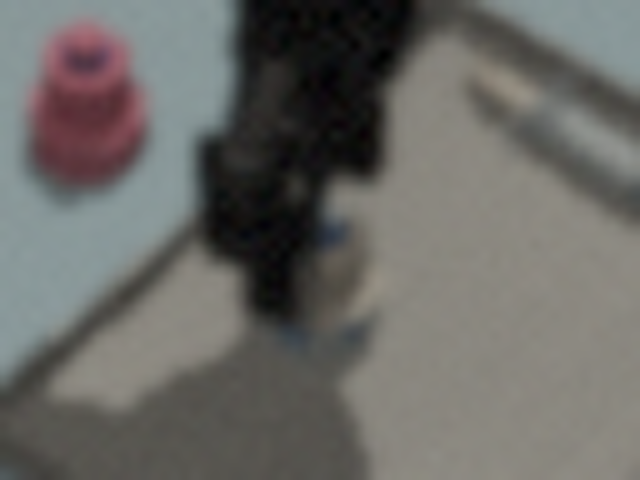

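```bash
python3 - <<'E'
from h import *
p=ctrl.camera_params('scene'); o=ctrl.get_obs(); T=np.linalg.inv(np.array(p['cam_to_world']))
pr=lambda P:np.round((cv2.projectPoints(np.float64(P),cv2.Rodrigues(T[:3,:3])[0],T[:3,3],np.float64(p['K']),np.float64(p['dist']))[0][:,0]-[248,156]+.5)*10)
q=o['eef_rot']; Rm=R.from_quat([q[1],q[2],q[3],q[0]]).as_matrix(); t=np.array(o['eef_pos'])
for z in (0,-.006):
  print([pr([t+Rm@[sx*.011,sy,z] for sx in(-1,0,1)]).tolist() for sy in(-.0255,-.04,.0255,.04)])
for xy in ((.532,.2025),(.536,.199)): print(xy,pr([[*xy,z] for z in (.003,.021,.031,.041,.05)]).tolist())
E
```

```text
[[[313.0, 177.0], [349.0, 187.0], [385.0, 197.0]], [[330.0, 142.0], [366.0, 152.0], [402.0, 162.0]], [[251.0, 302.0], [288.0, 313.0], [325.0, 324.0]], [[233.0, 339.0], [270.0, 350.0], [307.0, 361.0]]]
[[[314.0, 163.0], [350.0, 173.0], [386.0, 183.0]], [[331.0, 128.0], [367.0, 138.0], [403.0, 148.0]], [[252.0, 288.0], [289.0, 299.0], [326.0, 310.0]], [[234.0, 325.0], [271.0, 336.0], [308.0, 347.0]]]
(0.532, 0.2025) [[320.0, 320.0], [321.0, 279.0], [322.0, 256.0], [323.0, 232.0], [324.0, 211.0]]
(0.536, 0.199) [[323.0, 333.0], [324.0, 293.0], [325.0, 270.0], [326.0, 246.0], [327.0, 225.0]]
```

Projection confirms the alignment: the tips match, and the adapter axis is within about 2 mm. I'll shift 2 mm in x, lower and close.

Emit:
apply_moves(
  moves=[
    {"jaw": 0.6,"offset": [2,0,4],"rot": [0,0,0]},
    {"jaw": 0.5,"offset": [0,0,5],"rot": [0,0,0]},
    {"jaw": 0.4,"offset": [0,0,0],"rot": [0,0,0]},
    {"jaw": 0.25,"offset": [0,0,0],"rot": [0,0,0]},
    {"jaw": 0.1,"offset": [0,0,0],"rot": [0,0,0]},
  ],
)

```text
time_s: 5.1
eef_pos: [0.533, 0.2033, 0.0245]
eef_rot: [0.0, 0.986, 0.166, 0.0]
wrist_force: [0.4, 0.5, 0.6]
opening: 0.276
grasp_force: 58.8
```

Emit:
apply_moves(
  moves=[
    {"jaw": 0,"offset": [0,0,0],"rot": [0,0,0]},
    {"jaw": 0,"offset": [0,0,0],"rot": [0,0,0]},
    {"jaw": 0,"offset": [0,0,0],"rot": [0,0,0]},
    {"jaw": 0,"offset": [0,0,0],"rot": [0,0,0]},
    {"jaw": 0,"offset": [0,0,0],"rot": [0,0,0]},
  ],
)

```text
time_s: 5.72
eef_pos: [0.533, 0.2033, 0.0245]
eef_rot: [-0.0, 0.986, 0.166, 0.0]
wrist_force: [-0.7, 0.2, 2.4]
opening: 0.281
grasp_force: 58.9
```

Emit:
apply_moves(
  moves=[
    {"jaw": 0,"offset": [0,0,-30],"rot": [0,0,0]},
    {"jaw": 0,"offset": [0,0,-40],"rot": [0,0,0]},
    {"jaw": 0,"offset": [0,0,-40],"rot": [0,0,0]},
    {"jaw": 0,"offset": [-16,35,-20],"rot": [0,0,0]},
    {"jaw": 0,"offset": [-16,35,0],"rot": [0,0,0]},
  ],
)

```text
time_s: 6.35
eef_pos: [0.5264, 0.1261, 0.1563]
eef_rot: [0.0, 0.986, 0.166, 0.002]
wrist_force: [0.4, 0.3, -1.4]
opening: 0.273
grasp_force: 58.9
```

Emit:
apply_moves(
  moves=[
    {"jaw": 0,"offset": [-20,44,0],"rot": [0,0,0]},
    {"jaw": 0,"offset": [-20,44,0],"rot": [0,0,0]},
    {"jaw": 0,"offset": [-20,44,0],"rot": [0,0,0]},
    {"jaw": 0,"offset": [-20,44,0],"rot": [0,0,0]},
    {"jaw": 0,"offset": [-20,44,0],"rot": [0,0,0]},
  ],
)

```text
time_s: 6.98
eef_pos: [0.5022, -0.1153, 0.154]
eef_rot: [-0.0, 0.986, 0.166, -0.0]
wrist_force: [-0.3, 0.3, -0.5]
opening: 0.28
grasp_force: 58.9
```

Emit:
apply_moves(
  moves=[
    {"jaw": 0,"offset": [-13,32,0],"rot": [0,0,0]},
    {"jaw": 0,"offset": [-13,32,0],"rot": [0,0,0]},
    {"jaw": 0,"offset": [0,0,0],"rot": [0,0,0]},
    {"jaw": 0,"offset": [0,0,0],"rot": [0,0,0]},
    {"jaw": 0,"offset": [0,0,0],"rot": [0,0,0]},
  ],
)

```text
time_s: 7.6
eef_pos: [0.4991, -0.1818, 0.1541]
eef_rot: [-0.0, 0.986, 0.166, -0.0]
wrist_force: [0.2, 0.7, -0.9]
opening: 0.279
grasp_force: 59.0
```

Emit:
apply_moves(
  moves=[
    {"jaw": 0,"offset": [0,0,14],"rot": [0,0,0]},
    {"jaw": 0,"offset": [0,0,14],"rot": [0,0,0]},
    {"jaw": 0,"offset": [0,0,12],"rot": [0,0,0]},
    {"jaw": 0,"offset": [0,0,0],"rot": [0,0,0]},
    {"jaw": 0,"offset": [0,0,0],"rot": [0,0,0]},
  ],
)

```text
time_s: 8.22
eef_pos: [0.4993, -0.1831, 0.1143]
eef_rot: [0.0, 0.986, 0.166, 0.0]
wrist_force: [0.8, 0.2, -0.3]
opening: 0.282
grasp_force: 59.0
```

```bash
python3 - <<'E'
from h import *
o=ctrl.get_obs(); e=np.array(o['eef_pos']); print(e)
T=[]
for n,c in (('scene',(170,252)),('top',(350,214))):
    im,d,p=shot(n)
    for t,mod,z,zm in (('adapter',ADAP,e[2]-.0215,-1),('vial',VIAL,.008,.034),('capped_a',[(15,0,42.5),(8,42.5,50.5),(11,50.5,62)],.008,.034)):
        for r in ctrl.outline_of(n,t):
            g=r['region']
            if g.sum()<30: continue
            x,a,b=locate(p,g,mod,z,e[:2],zm)
            if abs(x-e[:2]).max()<.12: print(n,t,round(r['score'],2),np.round(r['position']),np.round(x,4),a,round(b))
    k=im[c[1]-27:c[1]+27,c[0]-18:c[0]+18,::-1]; T.append(cv2.resize(k,(400,600),interpolation=cv2.INTER_CUBIC))
    W=np.linalg.inv(np.array(p['cam_to_world']))
    P=[[*e[:2],e[2]-.0215+h] for h in(0,.018,.038)]+[[.4985,-.183,h] for h in (.034,.0505,.066)]
    q=cv2.projectPoints(np.float64(P),cv2.Rodrigues(W[:3,:3])[0],W[:3,3],np.float64(p['K']),np.float64(p['dist']))[0][:,0]
    print(n,'crop px adapter z0,18,38; vial 34,50,66:',np.round((q-[c[0]-18,c[1]-27]+.5)*11.11).tolist())
cv2.imwrite('pics/crop4.png',np.hstack(T))
E
```

```text
[ 0.49931068 -0.18307339  0.11432001]
scene adapter 0.49 [170. 251.] [ 0.5048 -0.182 ] 115 262
scene vial 0.62 [172. 262.] [ 0.5016 -0.1837] 113 162
scene capped_a 0.66 [160. 282.] [ 0.5203 -0.24  ] 187 189
scene capped_a 0.57 [134. 273.] [ 0.4627 -0.2623] 162 190
scene capped_a 0.55 [148. 256.] [ 0.4421 -0.2069] 159 178
scene crop px adapter z0,18,38; vial 34,50,66: [[176.0, 292.0], [163.0, 245.0], [148.0, 192.0], [215.0, 434.0], [204.0, 395.0], [193.0, 357.0]]
top crop px adapter z0,18,38; vial 34,50,66: [[231.0, 280.0], [245.0, 268.0], [260.0, 254.0], [188.0, 321.0], [200.0, 310.0], [211.0, 300.0]]
```

View pics/crop4.png

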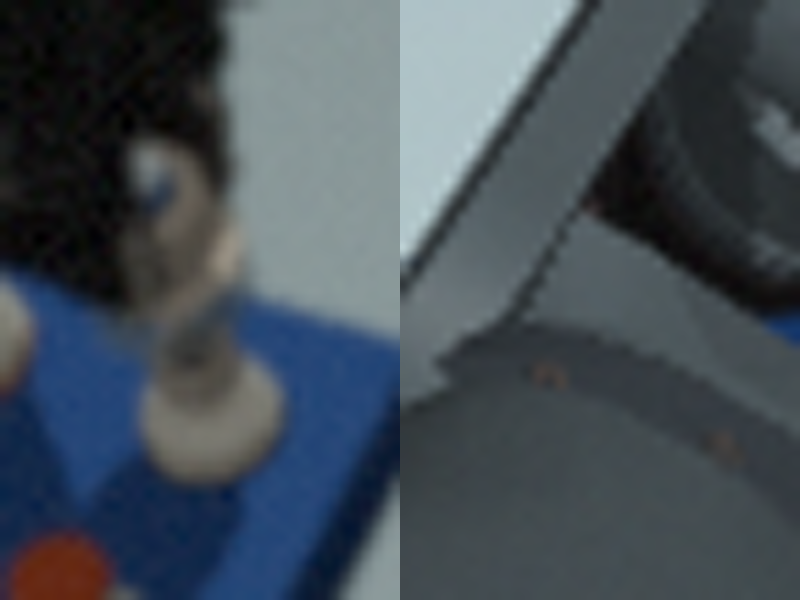

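The scene crop shows the adapter, port at crop (152,180), held over the bare vial, body centre at crop (212,430). Both are within about 1 mm of prediction, and the top view is blocked. I'll descend in steps and watch the force.

Emit:
apply_moves(
  moves=[
    {"jaw": 0,"offset": [-0.5,0,8],"rot": [0,0,0]},
    {"jaw": 0,"offset": [0,0,8],"rot": [0,0,0]},
    {"jaw": 0,"offset": [0,0,6],"rot": [0,0,0]},
    {"jaw": 0,"offset": [0,0,3],"rot": [0,0,0]},
    {"jaw": 0,"offset": [0,0,0],"rot": [0,0,0]},
  ],
)

```text
time_s: 9.25
eef_pos: [0.4985, -0.183, 0.0889]
eef_rot: [-0.0, 0.986, 0.166, -0.0]
wrist_force: [1.1, -0.3, -0.6]
opening: 0.271
grasp_force: 59.0
```

Emit:
apply_moves(
  moves=[
    {"jaw": 0,"offset": [0,0,1],"rot": [0,0,0]},
    {"jaw": 0,"offset": [0,0,1],"rot": [0,0,0]},
    {"jaw": 0,"offset": [0,0,1],"rot": [0,0,0]},
    {"jaw": 0,"offset": [0,0,1],"rot": [0,0,0]},
    {"jaw": 0,"offset": [0,0,0],"rot": [0,0,0]},
  ],
)

```text
time_s: 9.88
eef_pos: [0.4987, -0.1831, 0.0852]
eef_rot: [-0.0, 0.986, 0.166, -0.0]
wrist_force: [1.0, -0.2, -0.3]
opening: 0.282
grasp_force: 59.0
```

Emit:
apply_moves(
  moves=[
    {"jaw": 0,"offset": [0,0,1],"rot": [0,0,0]},
    {"jaw": 0,"offset": [0,0,1],"rot": [0,0,0]},
    {"jaw": 0,"offset": [0,0,1],"rot": [0,0,0]},
    {"jaw": 0,"offset": [0,0,0],"rot": [0,0,0]},
    {"jaw": 0,"offset": [0,0,0],"rot": [0,0,0]},
  ],
)

```text
time_s: 10.5
eef_pos: [0.4988, -0.1832, 0.0825]
eef_rot: [0.0, 0.986, 0.166, 0.0]
wrist_force: [-0.4, 0.9, 3.0]
opening: 0.277
grasp_force: 59.2
```

Emit:
apply_moves(
  moves=[
    {"jaw": 0,"offset": [0,0,1],"rot": [0,0,0]},
    {"jaw": 0,"offset": [0,0,1],"rot": [0,0,0]},
    {"jaw": 0,"offset": [0,0,0],"rot": [0,0,0]},
    {"jaw": 0,"offset": [0,0,0],"rot": [0,0,0]},
    {"jaw": 0,"offset": [0,0,0],"rot": [0,0,0]},
  ],
)

```text
time_s: 11.12
eef_pos: [0.4988, -0.1832, 0.0806]
eef_rot: [0.0, 0.986, 0.166, 0.0]
wrist_force: [-1.0, 1.1, 5.5]
opening: 0.277
grasp_force: 59.5
```

Emit:
apply_moves(
  moves=[
    {"jaw": 0,"offset": [0,0,1],"rot": [0,0,0]},
    {"jaw": 0,"offset": [0,0,1],"rot": [0,0,0]},
    {"jaw": 0,"offset": [0,0,0],"rot": [0,0,0]},
    {"jaw": 0,"offset": [0,0,0],"rot": [0,0,0]},
    {"jaw": 0,"offset": [0,0,0],"rot": [0,0,0]},
  ],
)

```text
time_s: 11.75
eef_pos: [0.4987, -0.1831, 0.0783]
eef_rot: [-0.0, 0.986, 0.166, -0.0]
wrist_force: [-1.5, 3.9, 5.0]
opening: 0.272
grasp_force: 59.5
```

Emit:
apply_moves(
  moves=[
    {"jaw": 0,"offset": [0,0,1],"rot": [0,0,0]},
    {"jaw": 0,"offset": [0,0,1],"rot": [0,0,0]},
    {"jaw": 0,"offset": [0,0,0],"rot": [0,0,0]},
    {"jaw": 0,"offset": [0,0,0],"rot": [0,0,0]},
    {"jaw": 0,"offset": [0,0,0],"rot": [0,0,0]},
  ],
)

```text
time_s: 12.38
eef_pos: [0.4988, -0.1832, 0.0764]
eef_rot: [0.0, 0.986, 0.166, 0.0]
wrist_force: [-1.1, 1.9, 5.3]
opening: 0.275
grasp_force: 59.5
```

Emit:
apply_moves(
  moves=[
    {"jaw": 0,"offset": [0,0,1],"rot": [0,0,0]},
    {"jaw": 0,"offset": [0,0,1],"rot": [0,0,0]},
    {"jaw": 0,"offset": [0,0,0],"rot": [0,0,0]},
    {"jaw": 0,"offset": [0,0,0],"rot": [0,0,0]},
    {"jaw": 0,"offset": [0,0,0],"rot": [0,0,0]},
  ],
)

```text
time_s: 13.0
eef_pos: [0.4988, -0.1832, 0.0744]
eef_rot: [0.0, 0.986, 0.166, 0.0]
wrist_force: [-0.7, 1.9, 4.9]
opening: 0.281
grasp_force: 59.5
```

Emit:
apply_moves(
  moves=[
    {"jaw": 0,"offset": [0,0,1],"rot": [0,0,0]},
    {"jaw": 0,"offset": [0,0,0],"rot": [0,0,0]},
    {"jaw": 0,"offset": [0,0,0],"rot": [0,0,0]},
    {"jaw": 0,"offset": [0,0,0],"rot": [0,0,0]},
    {"jaw": 0,"offset": [0,0,0],"rot": [0,0,0]},
  ],
)

```text
time_s: 13.62
eef_pos: [0.4986, -0.1831, 0.0732]
eef_rot: [-0.0, 0.986, 0.166, -0.0]
wrist_force: [0.6, 1.1, -1.0]
opening: 0.274
grasp_force: 59.2
```

Emit:
apply_moves(
  moves=[
    {"jaw": 0,"offset": [0,0,1],"rot": [0,0,0]},
    {"jaw": 0,"offset": [0,0,0],"rot": [0,0,0]},
    {"jaw": 0,"offset": [0,0,0],"rot": [0,0,0]},
    {"jaw": 0,"offset": [0,0,0],"rot": [0,0,0]},
    {"jaw": 0,"offset": [0,0,0],"rot": [0,0,0]},
  ],
)

```text
time_s: 14.25
eef_pos: [0.4988, -0.1832, 0.0724]
eef_rot: [0.0, 0.986, 0.166, 0.0]
wrist_force: [0.0, 1.5, 1.3]
opening: 0.277
grasp_force: 59.4
```

The force dropped to nothing at the click. Now the firm press.

Emit:
apply_moves(
  moves=[
    {"jaw": 0,"offset": [0,0,0.5],"rot": [0,0,0]},
    {"jaw": 0,"offset": [0,0,0.5],"rot": [0,0,0]},
    {"jaw": 0,"offset": [0,0,0],"rot": [0,0,0]},
    {"jaw": 0,"offset": [0,0,0],"rot": [0,0,0]},
    {"jaw": 0,"offset": [0,0,0],"rot": [0,0,0]},
  ],
)

```text
time_s: 14.88
eef_pos: [0.4992, -0.1833, 0.0721]
eef_rot: [0.0, 0.986, 0.166, 0.0]
wrist_force: [-2.1, 1.4, 7.4]
opening: 0.276
grasp_force: 60.0
```

Emit:
apply_moves(
  moves=[
    {"jaw": 0,"offset": [0,0,0.7],"rot": [0,0,0]},
    {"jaw": 0,"offset": [0,0,0],"rot": [0,0,0]},
    {"jaw": 0,"offset": [0,0,0],"rot": [0,0,0]},
    {"jaw": 0,"offset": [0,0,0],"rot": [0,0,0]},
    {"jaw": 0,"offset": [0,0,0],"rot": [0,0,0]},
  ],
)

```text
time_s: 15.5
eef_pos: [0.4995, -0.1834, 0.072]
eef_rot: [0.0, 0.986, 0.166, 0.001]
wrist_force: [-2.5, 2.6, 12.0]
opening: 0.275
grasp_force: 60.6
```

Firm at 12 N, so I'll hold for over a second.

Emit:
apply_moves(
  moves=[
    {"jaw": 0,"offset": [0,0,0.2],"rot": [0,0,0]},
    {"jaw": 0,"offset": [0,0,0],"rot": [0,0,0]},
    {"jaw": 0,"offset": [0,0,0],"rot": [0,0,0]},
    {"jaw": 0,"offset": [0,0,0],"rot": [0,0,0]},
    {"jaw": 0,"offset": [0,0,0],"rot": [0,0,0]},
  ],
)

```text
time_s: 16.12
eef_pos: [0.4996, -0.1834, 0.072]
eef_rot: [0.0, 0.986, 0.166, 0.001]
wrist_force: [-3.2, 3.1, 13.4]
opening: 0.28
grasp_force: 60.7
```

Emit:
apply_moves(
  moves=[
    {"jaw": 0,"offset": [0,0,0],"rot": [0,0,0]},
    {"jaw": 0,"offset": [0,0,0],"rot": [0,0,0]},
    {"jaw": 0,"offset": [0,0,0],"rot": [0,0,0]},
    {"jaw": 0,"offset": [0,0,0],"rot": [0,0,0]},
    {"jaw": 0,"offset": [0,0,0],"rot": [0,0,0]},
  ],
)

```text
time_s: 16.75
eef_pos: [0.4996, -0.1834, 0.072]
eef_rot: [0.0, 0.986, 0.166, 0.001]
wrist_force: [-2.9, 3.4, 13.2]
opening: 0.273
grasp_force: 60.7
```

Emit:
apply_moves(
  moves=[
    {"jaw": 0,"offset": [0,0,0],"rot": [0,0,0]},
    {"jaw": 0,"offset": [0,0,0],"rot": [0,0,0]},
    {"jaw": 0,"offset": [0,0,0],"rot": [0,0,0]},
    {"jaw": 0,"offset": [0,0,-1],"rot": [0,0,0]},
    {"jaw": 0,"offset": [0,0,-2],"rot": [0,0,0]},
  ],
)

```text
time_s: 17.38
eef_pos: [0.4986, -0.1831, 0.0733]
eef_rot: [0.0, 0.986, 0.166, -0.0]
wrist_force: [0.4, -0.5, -0.8]
opening: 0.275
grasp_force: 59.3
```

Emit:
apply_moves(
  moves=[
    {"jaw": 0,"offset": [0,0,-6],"rot": [0,0,0]},
    {"jaw": 0,"offset": [0,0,-8],"rot": [0,0,0]},
    {"jaw": 0,"offset": [0,0,-8],"rot": [0,0,0]},
    {"jaw": 0,"offset": [0,0,-8],"rot": [0,0,0]},
    {"jaw": 0,"offset": [0,0,-10],"rot": [0,0,0]},
  ],
)

```text
time_s: 18.0
eef_pos: [0.4987, -0.1831, 0.114]
eef_rot: [-0.0, 0.986, 0.166, -0.0]
wrist_force: [-0.6, -0.6, -0.7]
opening: 0.274
grasp_force: 59.3
```

Emit:
apply_moves(
  moves=[
    {"jaw": 0,"offset": [0,0,-20],"rot": [0,0,0]},
    {"jaw": 0,"offset": [0,0,-25],"rot": [0,0,0]},
    {"jaw": 0,"offset": [0,0,-25],"rot": [0,0,0]},
    {"jaw": 0,"offset": [0,0,-20],"rot": [0,0,0]},
    {"jaw": 0,"offset": [0,0,-10],"rot": [0,0,0]},
  ],
)

```text
time_s: 18.62
eef_pos: [0.4992, -0.1834, 0.2151]
eef_rot: [0.001, 0.986, 0.166, 0.001]
wrist_force: [0.5, 0.5, -1.6]
opening: 0.279
grasp_force: 59.3
```

Emit:
apply_moves(
  moves=[
    {"jaw": 0,"offset": [0,0,-10],"rot": [0,0,0]},
    {"jaw": 0,"offset": [0,0,-5],"rot": [0,0,0]},
    {"jaw": 0,"offset": [0,0,0],"rot": [0,0,0]},
    {"jaw": 0,"offset": [0,0,0],"rot": [0,0,0]},
    {"jaw": 0,"offset": [0,0,0],"rot": [0,0,0]},
  ],
)

```text
time_s: 19.25
eef_pos: [0.4985, -0.183, 0.2278]
eef_rot: [-0.0, 0.986, 0.166, -0.0]
wrist_force: [0.2, -1.4, -0.3]
opening: 0.277
grasp_force: 59.3
```

```bash
python3 - <<'E'
from h import *
im,d,p=shot('scene'); c=(160,235)
cv2.imwrite('pics/crop5.png',cv2.resize(im[c[1]-60:c[1]+60,c[0]-60:c[0]+60,::-1],(600,600),interpolation=cv2.INTER_CUBIC))
E
```

```text
(no output)
```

View pics/crop5.png

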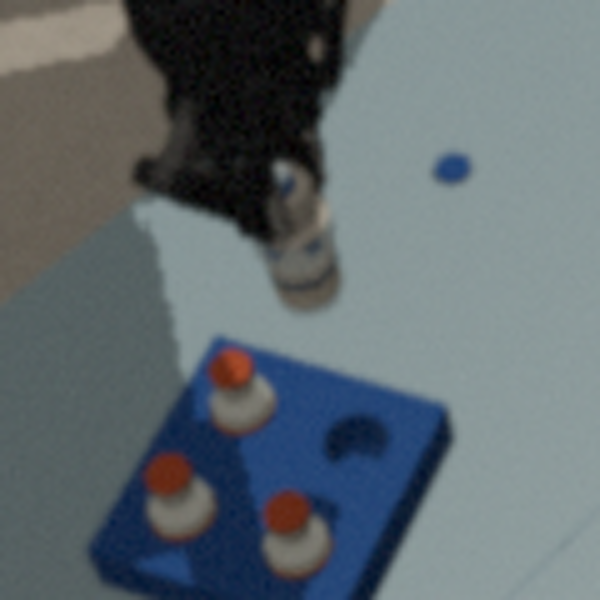

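The vial hangs from the adapter at crop (305,265), with its bottom at about 0.164 m. Its pocket at crop (357,435) is empty and the capped vials are still in place. Handing in.

```bash
python3 -c "
from bench import ctrl
print(ctrl.hand_in())"
```

```text
the job is handed in; nothing more can be done
None
```

I pressed the white adapter onto the bare vial until it clicked and held it at about 13 N for over a second. I then lifted the vial out by its adapter and handed in with it upright and still, its bottom about 16 cm above the desk; the capped vials stayed in the rack.

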